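# Photograph a timber sample with a two-stage camera release

### The arm

A 7-joint arm with a two-finger parallel gripper is mounted at the origin on a cart in front of the work surface, level with it; the furniture and walls round the work are solid. World frame = base frame: x ahead of the robot, y to its left, z up, the work surface at z = 0. Lengths are in m, angles in rad, forces in N, time in s.
With the tool pointing down it reaches from about 0.425 to 0.925 m from the base axis. Payload 6.8 kg.
Tool frame: the origin (TCP) lies on the mounting face of the last link; the fingertips stand 173 mm ahead of it and the grasp point (between the pads) lies 155 mm ahead of it; y points along the fingers, x is the direction in which the jaws open and shut, and the axes are right-handed (so a half turn about y gives the same grasp; the last joint's range is limited). The gripper opens to 85 mm and grips with 20 to 120 N. Pads are 22 mm wide; open, the fingers measure 114 mm over their backs; the gripper's body (76 mm by 85 mm) begins 54 mm behind the grasp point. The pads swing forward as they close: fully open they stand 13 mm farther back than shut.
Start: joints at [1.098, 0.477, 0.022, 1.555, -0.011, 1.109, -0.083], TCP at [0.241, -0.631, 0.405] pointing down, gripper open.
Joint ranges: [-2.96, 2.96], [-0.34, 2.1], [-1.41, 1.46], [0.24, 2.44], [-1.37, 4.51], [0.17, 1.92], [-2.96, 2.96]. Speed limits (rad/s): [2.39, 2.39, 3.14, 3.14, 3.14, 3.14, 3.14].

### API

Orientations are given as a rotation vector (axis times angle).
In Python, from bench import r gives the robot as it stands.
- The arm moves only by the tool step_arm, never from a script. Its arguments are lists of equal length, an entry for each row: "xyz": the shift along the tool's x, y, z scaled (see below), a list of three; "rotation": the turn, a rotation vector about the tool's x, y, z scaled (see below), a list of three. A call has 1 to 20 rows; each row is the pose to reach, as a shift and turn from the pose measured when the call began, along the tool's axes at that moment; what a row does not reach only later rows make up. The controller multiplies each number of a shift by 30 cm and each number of a turn by 90 degrees. A row lasts 1/8 s, in which the tool goes at most 62.5 mm and 10.7 degrees, less where a joint would pass 70% of its speed; a pose out of reach is approached as far as the arm can. A call with a number of a shift or a turn outside -1 to 1 is refused whole. A call with a gripper value outside its range is refused whole. "grip" is the closure, from 0 (fully open) to 1 (shut), set as the call begins (left out, the last holds). The fingers move at their own pace and stop on an object; "force" is the grip in N (left out, the last holds). Time passes only in rows, so rows that repeat a pose let the fingers close. It gives the time, the measured TCP pose, the force and the opening at its end, in the units of the state.
- r.get_obs(): the state, without advancing time (a new reading comes with each control period).
- r.grab_frame(name): name is "scene" or "top" or "wrist"; returns a dict with "pixels" (420x560x3 uint8, red, green, blue), "fx", "fy", "cx", "cy" (pixels), "dist_coeffs" ([k1, k2, p1, p2, k3] as OpenCV has them; the pictures are not rectified), "position" and "attitude" of the camera in the world; the wrist camera has in their place "mount" (4x4, takes a point from camera to tool coordinates, whose origin is the TCP and whose axes are the tool frame's). Camera axes: x right, y down, z forward; pixel columns grow to the right and rows downward; lengths in m; the calibration is good to about 2 mm. A picture is of the moment at which its call begins: read the wrist's pose just before it. There is no depth.
- r.hand_in(): hands the job in, once; it reports no verdict.
The state is a dict: "clock": time; "joints": joint angles; "qvel": joint speeds; "tau": joint torques, N m; "tcp_pos": TCP position; "orientation": TCP orientation; "contact_force": force on the tool from outside, world axes, zero at the start; "moment": the same for the moment, N m; "grip_width": finger opening in m.
Only numpy, scipy, OpenCV 4.12 (cv2) and the standard library are available. Lean on these libraries where they do the work, as an engineer would, in place of code of your own. Each camera call takes 0.05 s, during which the arm holds its last target.

### The job

Take a record photo of the wooden sample: slide it along the grey board, without lifting it, into the corner of the L-shaped stop until it lies flush against both bars in front of the camera. Then, on the release console, press the round orange key just to its first click and hold it there for a good second so that the camera focuses, and from there press it fully down to take the picture, and let it come up. Leave the sample flush in its corner, and do not knock the oil can over.

Things in the scene. Friction and masses are not known exactly. Their poses are not given: they have to be found in the camera images.
- sample_center (a point): centre (half-way up) of the loose wooden sample, a plain oak-coloured block 45 x 110 x 35 mm (along its own x, y, z), lying on the grey board, 35 mm side upright; its weight (0.06 to 0.12 kg) and friction vary
- stop_corner (a point): inner corner of the fixed L-shaped stop, level with the grey board's top (6 mm over the bench). Its axes are the stand's (yaw varies). Aluminium bars, 12 mm thick, 18 mm high: the long one faces -x and runs 192 mm to -y, the short one faces -y and runs 88 mm to -x. With the sample's long side on the long bar and its end on the short bar, its centre is at (-22.5, -55, 17.5) mm
- key_seat (a point): middle of the top face of the fixed grey console (120 x 100 mm, 38 mm high), on the orange key's axis. The key is a round cap 45 mm across above a black insert 54 mm across, screwed in to a depth that differs: the cap's top stands 23 to 35 mm over this point (21 mm over the insert's top) and must be felt for or seen. It moves straight down
- key_first (a joint): first stage of the orange key, m: 0 up, 0.005 at the first click. It starts to yield at 2 N and reaches the click at 3.5 N; there it stops firmly until the second stage yields at 10 N. Springs back
- key_second (a joint): second stage of the orange key, m: 0 until pressed with more than 10 N, 0.005 fully down (13 N). Springs back. A half-press is key_first near 0.005 with key_second near 0
- oil_can: loose brass-coloured oil can with an upright spout, 72 x 88 x 202 mm, standing on the bench beyond the console; origin at the centre of its underside
- lens (a point): centre of the front of the camera's lens, 62 mm over the bench. The fixed black camera behind the long bar is 86 mm wide (y), 32 mm deep, top 91 mm over the bench; its lens sticks out 16 mm from it and looks to -x, ending 20 mm behind the bar's inner face. The board, 265 x 320 mm, reaches 190 mm from the stop's corner to -x and 280 mm to -y
Mind the look-alikes: they are no part of the job. Leave any turquoise look-alike of the oil_can alone.

How it is judged:
On the way, in this order (a step that is already met when the one before it is completed fails the run):
1. the sample lies flush in the corner of the stop (x of sample_center in the frame of stop_corner between -0.0265 and -0.019 m and y of sample_center in the frame of stop_corner between -0.059 and -0.051 m and angle between the x axis of sample_center and the x axis of stop_corner, either way round below 0.05 rad), for 0.2 s.
2. the key is held at its first click, the second stage not pressed, for 0.8 s (value of joint key_first above 0.0042 m and value of joint key_second below 0.001 m), for 0.8 s.
3. the key is pressed fully down (value of joint key_first above 0.0042 m and value of joint key_second above 0.0035 m), for 0.04 s.
At the end, for the whole second after the job is handed in: the sample lies flat on the board within 4 mm of both bars and within 0.05 rad of square to them; the key has come up again (first stage under 1.5 mm, second under 1 mm); the oil can stands upright (all of step 1 and z of sample_center in the frame of stop_corner below 0.021 m and value of joint key_first below 0.0015 m and value of joint key_second below 0.001 m and angle between oil_can's own z axis and vertical below 0.3 rad); the robot touches nothing.
It fails at once if the sample is lifted off the board or tipped (height (world z) of sample_center above 0.045 m or angle between sample_center's own z axis and vertical above 0.5 rad).
It fails at once if the oil can is knocked over (angle between oil_can's own z axis and vertical above 0.6 rad).
It fails at once if the picture is taken (second stage pressed) while the sample is not in its corner (value of joint key_second above 0.002 m and not (x of sample_center in the frame of stop_corner between -0.0265 and -0.019 m and y of sample_center in the frame of stop_corner between -0.059 and -0.051 m and angle between the x axis of sample_center and the x axis of stop_corner, either way round below 0.05 rad)).
It also fails if it takes over 48 s, if anything falls off the work surface, if the arm or the gripper's body presses on something with over 40 N, if the wrist force passes 120 N, or if a joint passes its speed limit or range.

## Working session

There is one attempt and no reset: what is moved stays moved. The work goes in short steps, Python scripts to look and compute and a tool call to move; the robot and the scene stay as the last step left them, time stands still between calls to the robot, and variables do not carry over. Pictures are saved under pics/ and viewed, and the job is handed in when it is done.

Besides the shell and the picture viewer there is one more tool, called after "Call:" as a command line: name --argument value ..., lists and objects as JSON in quotes. step_arm: Moves the arm, as the interface text tells. Its arguments: {"type":"object","properties":{"xyz":{"type":"array"},"rotation":{"type":"array"},"grip":{"type":"number"},"force":{"type":"number"}},"required":["xyz","rotation"]}

```bash
mkdir -p pics; ls
cat > h.py <<'E'
from bench import r
import numpy as np, cv2, json
def snap(n,f):
    o=r.get_obs(); g=r.grab_frame(n); cv2.imwrite(f,cv2.cvtColor(g["pixels"],cv2.COLOR_RGB2BGR)); return o,g
E
python3 - <<'E'
from h import *
o=r.get_obs(); print(o)
for n in("scene","top","wrist"):
    o,g=snap(n,f"pics/{n}0.png"); print(n,{k:v for k,v in g.items() if k!="pixels"})
E
```

```text
pics
{'clock': 0.0, 'joints': array([ 1.09792208,  0.47782839,  0.02231635,  1.55646306, -0.01148885,
        1.10930908, -0.08310683]), 'qvel': array([-0.00079144, -0.00030183,  0.00065567, -0.0006539 ,  0.00112979,
       -0.00103782, -0.00031341]), 'tau': array([-1.00034072e-06, -5.96456122e+01,  1.60791814e+00, -2.81199878e+01,
        1.24719847e-02,  9.38360958e-03,  2.42095304e-06]), 'tcp_pos': array([ 0.24071717, -0.63032022,  0.4037011 ]), 'orientation': array([-1.35901749,  0.93761204, -0.93493145]), 'contact_force': array([0.67556708, 0.11543154, 0.51412855]), 'moment': array([ 0.026075  , -0.02494148, -0.04370716]), 'grip_width': 0.08567782049690725}
scene {'fx': 497.31646428920453, 'fy': 497.31646428920453, 'cx': 274.48105219784145, 'cy': 216.88564855082393, 'dist_coeffs': array([-0.1052638,  0.       ,  0.       ,  0.       ,  0.       ]), 'position': array([-0.22180525,  0.9016756 ,  0.61455149]), 'attitude': array([-0.76837074,  2.2376918 , -1.44181048])}
top {'fx': 416.5412729670539, 'fy': 416.5412729670539, 'cx': 279.31879773555085, 'cy': 206.00707320490534, 'dist_coeffs': array([-0.07796463,  0.        ,  0.        ,  0.        ,  0.        ]), 'position': array([ 0.4208689 , -0.04832409,  0.99977331]), 'attitude': array([-2.14355119,  2.17492073, -0.1399216 ])}
wrist {'fx': 364.3334442589926, 'fy': 364.3334442589926, 'cx': 279.301162681337, 'cy': 209.4461160183789, 'dist_coeffs': array([-0.07518574,  0.        ,  0.        ,  0.        ,  0.        ]), 'mount': array([[ 9.99999918e-01, -2.84662981e-04,  2.86490675e-04,
         2.20783815e-04],
       [-3.63534622e-04, -3.25434613e-01,  9.45564477e-01,
         3.01004411e-02],
       [-1.75933221e-04, -9.45564504e-01, -3.25434690e-01,
         8.31373185e-02],
       [ 0.00000000e+00,  0.00000000e+00,  0.00000000e+00,
         1.00000000e+00]])}
```

View pics/scene0.png

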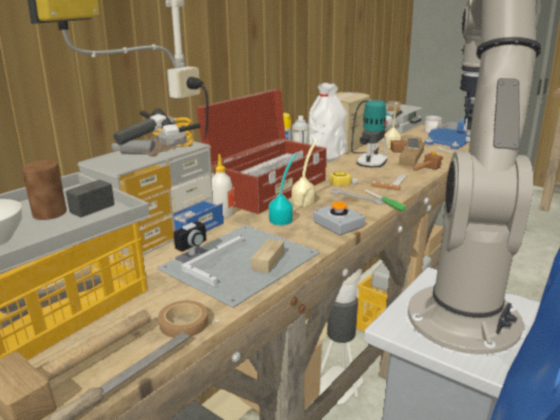

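View pics/top0.png

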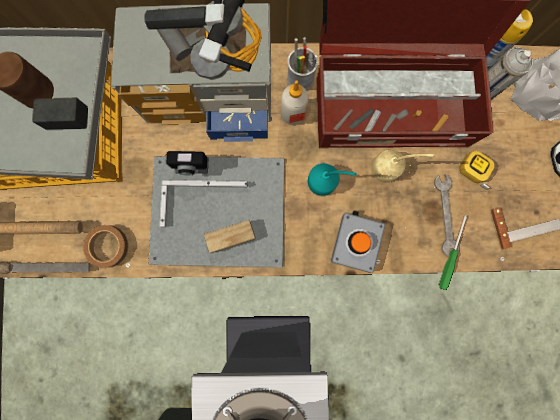

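View pics/wrist0.png

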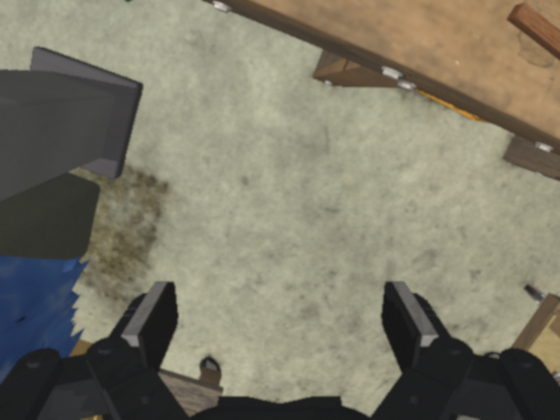

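Run:
```python
from h import *
from scipy.spatial.transform import Rotation as R
o=r.get_obs(); print(R.from_rotvec(o['orientation']).as_matrix().round(3))
```

```text
[[ 0.357 -0.001  0.934]
 [-0.934  0.001  0.357]
 [-0.001 -1.    -0.   ]]
```

Run:
```python
from h import *
a=cv2.imread('pics/top0.png'); c=a[145:285,140:300]; cv2.imwrite('pics/c1.png',cv2.resize(c,None,fx=5,fy=4.2*0+5,interpolation=cv2.INTER_CUBIC)[:600*1][:, :800])
c=a[140:285,300:450]; cv2.imwrite('pics/c2.png',cv2.resize(c,None,fx=4,fy=4,interpolation=cv2.INTER_CUBIC))
```

```text
(no output)
```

View pics/c1.png

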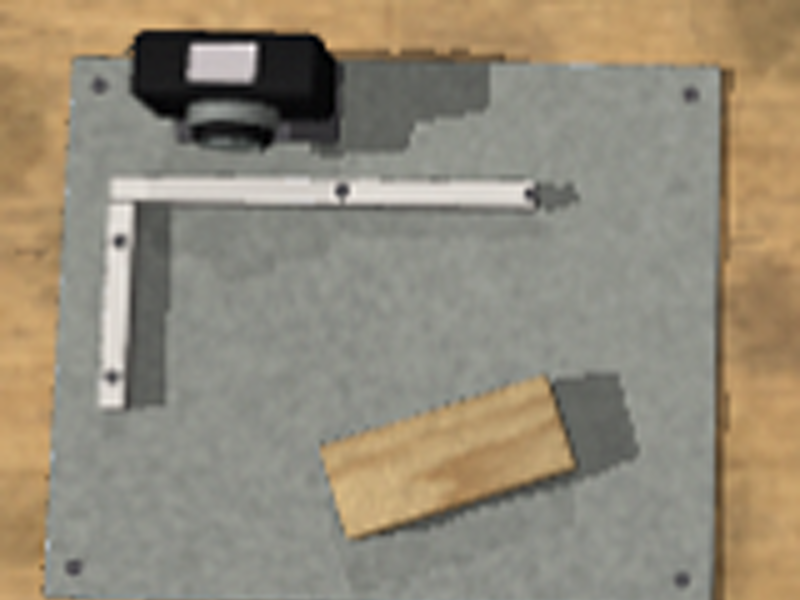

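View pics/c2.png

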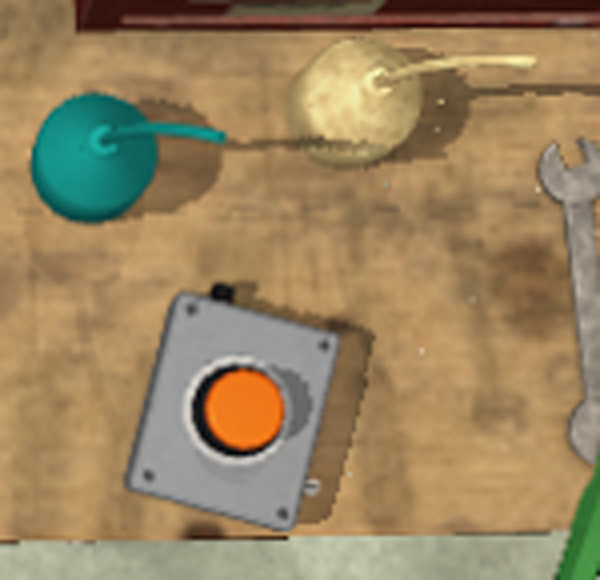

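```bash
cat >> h.py <<'E'
from scipy.spatial.transform import Rotation as R
def ray(g,uv,o=None):
    K=np.array([[g['fx'],0,g['cx']],[0,g['fy'],g['cy']],[0,0,1]])
    p=cv2.undistortPoints(np.array(uv,float).reshape(-1,1,2),K,g['dist_coeffs'])[:,0]
    d=np.c_[p,np.ones(len(p))]
    if 'mount' in g:
        T=np.array(g['mount']); Rt=R.from_rotvec(o['orientation']).as_matrix()
        return Rt@T[:3,3]+o['tcp_pos'], d@(Rt@T[:3,:3]).T
    return np.array(g['position']), d@R.from_rotvec(g['attitude']).as_matrix().T
def onz(g,uv,z,o=None):
    c,d=ray(g,uv,o); return c+d*((z-c[2])/d[:,2])[:,None]
E
python3 - <<'E'
from h import *
g=r.grab_frame('top'); im=g['pixels'].astype(int); hsv=cv2.cvtColor(g['pixels'],cv2.COLOR_RGB2HSV)
wh=((hsv[...,2]>195)&(hsv[...,1]<40)).astype(np.uint8)
n,l,s,c=cv2.connectedComponentsWithStats(wh)
for i in range(1,n):
    if s[i,4]>60: print(i,s[i],c[i])
m=((hsv[...,0]>8)&(hsv[...,0]<25)&(hsv[...,1]>60)&(hsv[...,2]>120)).astype(np.uint8); m[:215]=0;m[255:]=0;m[:,:195]=0;m[:,265:]=0
cs=max(cv2.findContours(m,0,2)[0],key=cv2.contourArea); rc=cv2.minAreaRect(cs); b=cv2.boxPoints(rc); print(b)
P=onz(g,b,.041); print(P.round(4),P.mean(0),[np.linalg.norm(P[i]-P[i-1]).round(4) for i in range(4)])
hand=np.array([[322,446],[546,376],[576,468],[351,538]])/5+[140,145]; P=onz(g,hand-.4,.041);print('hand',P.round(4),P.mean(0))
q=np.array([[134,203],[533,210],[128,408],[110,178],[535,181]])/5+[140,145]-.4
print('bar',onz(g,q,.024).round(4))
om=((hsv[...,0]<14)&(hsv[...,1]>200)&(hsv[...,2]>150)).astype(np.uint8); om[:225]=0; om[262:]=0; om[:,:340]=0; om[:,385:]=0
print(om.sum()); mm=cv2.moments(om); u=[mm['m10']/mm['m00'],mm['m01']/mm['m00']]
for z in(.061,.067,.073): print(u,onz(g,[u],z))
con=np.array([[180,294],[340,335],[294,531],[126,488]])/4+[300,140]-.4; P=onz(g,con,.038); print(P.round(4),P.mean(0))
print('cans',onz(g,np.array([[355,105],[95,157]])/4+[300,140],.06), onz(g,np.array([[535,62]])/4+[300,140],.2))
E
```

```text
1 [206   4  17  18 244] [213.20081967  12.11065574]
3 [199  39  22  21 293] [209.52901024  49.19795222]
21 [342  71  16  21 121] [347.1322314   84.50413223]
87 [179 154  12   6  69] [184.26086957 156.43478261]
89 [162 181  45   4 173] [183.79768786 182.50867052]
90 [209 181  36   5 120] [227.025      183.04166667]
93 [161 194   5  25  89] [162.53932584 206.35955056]
98 [508 223  43  19 347] [527.63688761 231.66570605]
161 [ 192  376  136   44 3167] [251.21976634 390.27754973]
[[203.05403 233.89426]
 [248.47612 219.19888]
 [254.53172 237.9162 ]
 [209.10963 252.61157]]
[[0.4787 0.1229 0.041 ]
 [0.5112 0.0179 0.041 ]
 [0.4678 0.0042 0.041 ]
 [0.4355 0.1088 0.041 ]] [0.47331176 0.0634594  0.041     ] [np.float64(0.0454), np.float64(0.11), np.float64(0.0455), np.float64(0.1094)]
hand [[0.4788 0.1208 0.041 ]
 [0.5098 0.0172 0.041 ]
 [0.4672 0.0036 0.041 ]
 [0.4364 0.1072 0.041 ]] [0.47307319 0.0621775  0.041     ]
bar [[0.597  0.2149 0.024 ]
 [0.5906 0.0241 0.024 ]
 [0.4989 0.2159 0.024 ]
 [0.6093 0.2268 0.024 ]
 [0.6046 0.023  0.024 ]]
266
[361.1503759398496, 241.3233082706767] [[ 0.45546235 -0.2372293   0.061     ]]
[361.1503759398496, 241.3233082706767] [[ 0.45524125 -0.23602194  0.067     ]]
[361.1503759398496, 241.3233082706767] [[ 0.45502015 -0.23481459  0.073     ]]
[[ 0.5225 -0.2056  0.038 ]
 [ 0.4971 -0.2985  0.038 ]
 [ 0.3847 -0.267   0.038 ]
 [ 0.411  -0.1708  0.038 ]] [ 0.45382069 -0.23545268  0.038     ]
cans [[ 0.62781045 -0.30875692  0.06      ]
 [ 0.59900934 -0.15664445  0.06      ]] [[ 0.61803992 -0.36208659  0.2       ]]
```

```bash
cat >> h.py <<'E'
def plan(xyz,ang):
    """world target TCP, tool-x heading deg; tool down"""
    o=r.get_obs(); M=R.from_rotvec(o['orientation']).as_matrix()
    d=M.T@(np.array(xyz)-o['tcp_pos'])/.3
    a=np.deg2rad(ang); X=np.array([np.cos(a),np.sin(a),0]); Y=np.array([0,0,-1.]); T=np.c_[X,Y,np.cross(X,Y)]
    t=R.from_matrix(M.T@T).as_rotvec()/(np.pi/2)
    print('shift',d.round(4),'turn',t.round(4),'t',o['clock'],'F',np.round(o['contact_force'],2),'w',o['grip_width'])
E
python3 -c "
from h import *
plan((.5,.1,.38),17.2)"
```

```text
shift [-1.9662  0.0823  1.6759] turn [-5.000e-04 -9.589e-01 -6.000e-04] t 0.2 F [ 0.16 -0.41  0.47] w 0.0858634642803898
```

Call:
step_arm --xyz '[[-0.98,0.04,0.84],[-0.98,0.04,0.84],[-0.98,0.04,0.84],[-0.98,0.04,0.84],[-0.98,0.04,0.84],[-0.98,0.04,0.84],[-0.98,0.04,0.84]]' --rotation '[[0,-0.48,0],[0,-0.48,0],[0,-0.48,0],[0,-0.48,0],[0,-0.48,0],[0,-0.48,0],[0,-0.48,0]]'

```text
clock: 1.08
tcp_pos: [0.3725, -0.262, 0.3925]
orientation: [-1.541, 0.35, -0.349]
contact_force: [0.8, -0.2, 0.0]
grip_width: 0.0853
```

```bash
python3 -c "
from h import *
plan((.5,.1,.38),17.2)"
```

```text
shift [-0.1363  0.0435  1.2719] turn [-1.000e-03 -4.747e-01 -2.000e-04] t 1.075 F [ 0.77 -0.25  0.03] w 0.08533949533431784
```

Call:
step_arm --xyz '[[-0.11,0.04,1.0],[-0.11,0.04,1.0],[-0.11,0.04,1.0],[-0.11,0.04,1.0],[-0.11,0.04,1.0],[-0.11,0.04,1.0],[-0.11,0.04,1.0]]' --rotation '[[0,-0.475,0],[0,-0.475,0],[0,-0.475,0],[0,-0.475,0],[0,-0.475,0],[0,-0.475,0],[0,-0.475,0]]'

```text
clock: 1.95
tcp_pos: [0.472, 0.0218, 0.3806]
orientation: [-1.557, -0.234, 0.236]
contact_force: [0.4, -0.2, 0.4]
grip_width: 0.0856
```

```bash
python3 -c "
from h import *
snap('wrist','pics/w1.png')
plan((.5,.1,.38),17.2)"
```

```text
shift [0.1668 0.0023 0.2233] turn [-0.0007 -0.0013 -0.0005] t 2.0 F [-0.15 -0.28 -0.44] w 0.08549777401538415
```

View pics/w1.png

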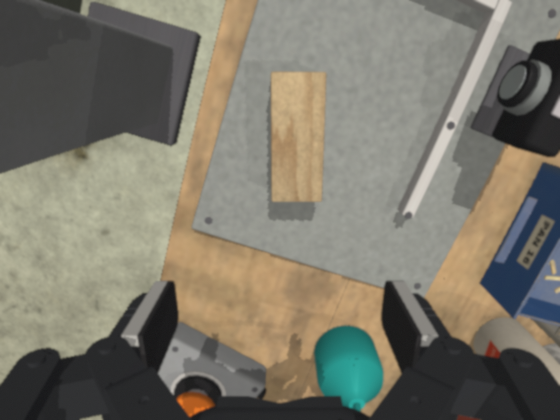

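Call:
step_arm --xyz '[[0.2,0.0,0.3],[0.2,0.0,0.3],[0.2,0.0,0.3]]' --rotation '[[0,0,0],[0,0,0],[0,0,0]]'

```text
clock: 2.38
tcp_pos: [0.5032, 0.1264, 0.3809]
orientation: [-1.556, -0.236, 0.236]
contact_force: [0.1, -0.5, 0.0]
grip_width: 0.0855
```

```bash
python3 -c "
from h import *
o,g=snap('wrist','pics/w2.png'); np.save('w2.npy',dict(o=o,g=g),allow_pickle=True); print(o['qvel'].round(3))
a=cv2.imread('pics/w2.png'); cv2.imwrite('pics/w2b.png',cv2.resize(a,(800,600),interpolation=cv2.INTER_CUBIC))
"
```

```text
[ 0.044 -0.018  0.05   0.04   0.005  0.012  0.036]
```

View pics/w2b.png

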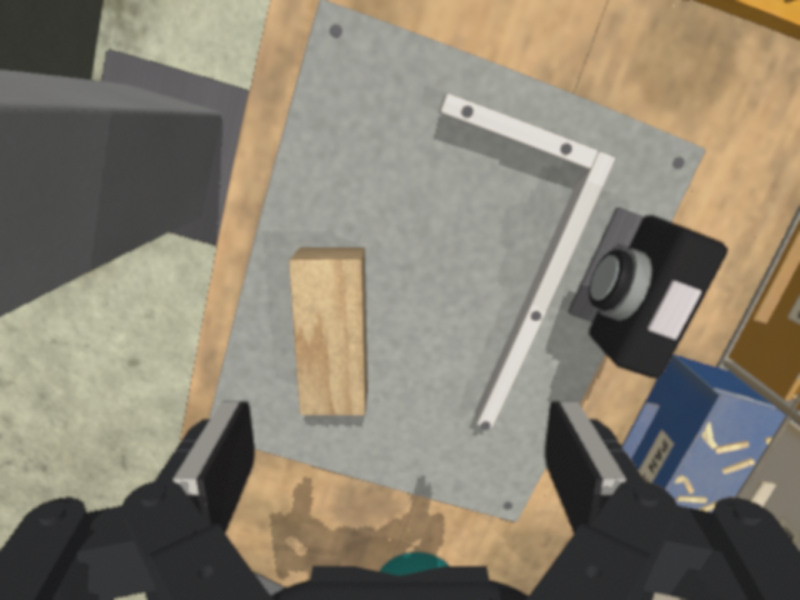

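```bash
python3 -c "
from h import *
a=cv2.imread('pics/w2.png'); cv2.imwrite('pics/z1.png',cv2.resize(a[60:310,300:440],None,fx=2.4*1,fy=2.4,interpolation=cv2.INTER_CUBIC))
cv2.imwrite('pics/z1.png',cv2.resize(a[60:180,300:440],None,fx=5,fy=5,interpolation=cv2.INTER_CUBIC))
cv2.imwrite('pics/z2.png',cv2.resize(a[180:310,310:450],None,fx=4.5,fy=4.5,interpolation=cv2.INTER_CUBIC))
cv2.imwrite('pics/z3.png',cv2.resize(a[165:300,190:270],None,fx=4.4,fy=4.4,interpolation=cv2.INTER_CUBIC))
"
```

```text
(no output)
```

View pics/z1.png

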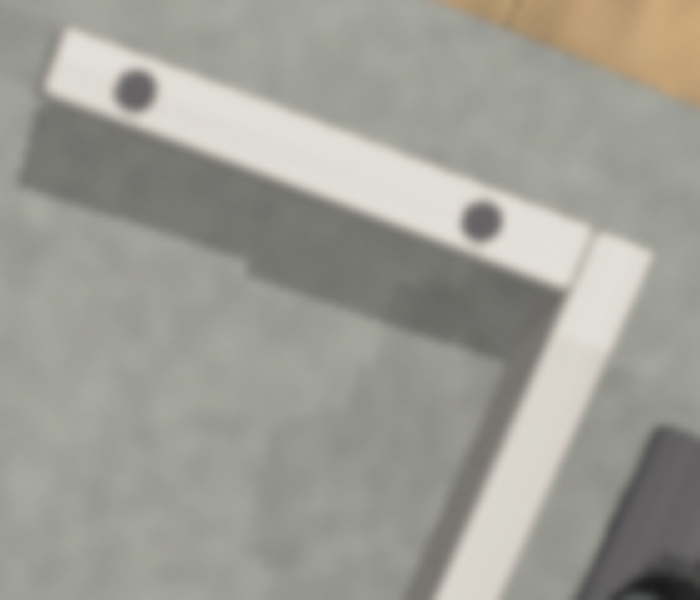

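View pics/z2.png

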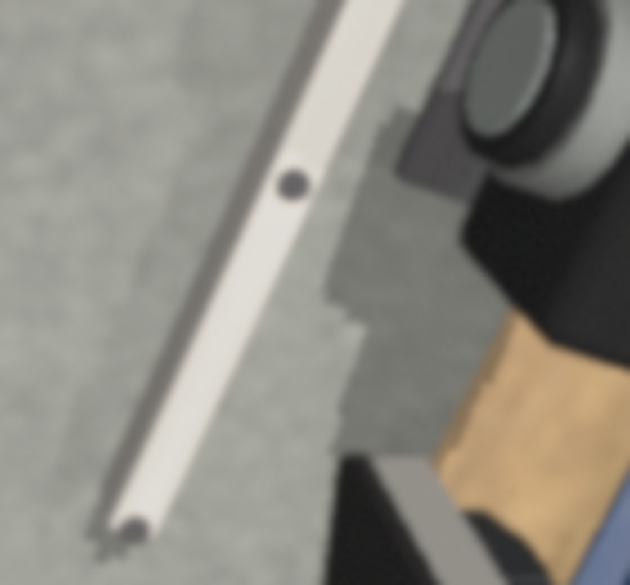

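View pics/z3.png

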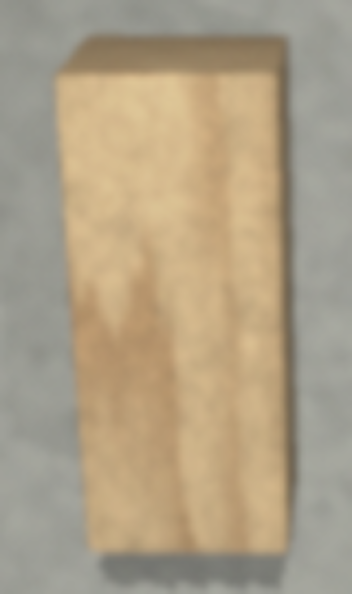

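```bash
python3 -c "
from h import *
D=np.load('w2.npy',allow_pickle=True).item();o,g=D['o'],D['g']
A=np.array
b=np.vstack([A([[565,291],[45,95]])/5+[300,60], A([[110,525]])/4.5+[310,180], A([[652,252]])/5+[300,60]])-.4
P=onz(g,b,.024,o);print(P.round(4)); c,e,l=P[:3]
print('yaw long',np.arctan2(*( (c-l)[:2]*[-1,1])),np.linalg.norm(c-l),'yaw short',np.arctan2(*((c-e)[[1,0]])),np.linalg.norm(c-e))
P=onz(g,A([[58,74],[278,72],[286,552],[92,550]])/4.4+[190,165]-.4,.041,o);print(P.round(4),P.mean(0)); v=P[0]+P[1]-P[2]-P[3];print('yaw',np.arctan2(-v[0],v[1]))
"
```

```text
[[0.5982 0.2162 0.024 ]
 [0.4998 0.2193 0.024 ]
 [0.5933 0.025  0.024 ]
 [0.6104 0.2273 0.024 ]]
yaw long -0.025380951754934322 0.1912250315939506 yaw short -0.031844598388359485 0.0984818120167
[[0.4371 0.1099 0.041 ]
 [0.479  0.1232 0.041 ]
 [0.5106 0.0182 0.041 ]
 [0.4692 0.0057 0.041 ]] [0.47399761 0.06425665 0.041     ]
yaw 0.2958887757260412
```

```bash
python3 -c "
from h import *
plan((.483,.035,.26),17)"
```

```text
shift [-0.1505  0.4016 -0.2653] turn [-0.0005  0.0009 -0.0008] t 2.425 F [-0.7  -1.93 -0.12] w 0.08537660937152983
```

Call:
step_arm --xyz '[[-0.15,0.3,-0.265],[-0.15,0.4,-0.265],[-0.15,0.4,-0.265],[-0.15,0.5,-0.265],[-0.15,0.55,-0.265],[-0.15,0.55,-0.265]]' --rotation '[[0,0,0],[0,0,0],[0,0,0],[0,0,0],[0,0,0],[0,0,0]]'

```text
clock: 3.18
tcp_pos: [0.4826, 0.034, 0.215]
orientation: [-1.558, -0.23, 0.236]
contact_force: [-0.0, 1.4, 1.1]
grip_width: 0.0853
```

```bash
python3 -c "
from h import *
snap('wrist','pics/w3.png')
plan((.483,.035,.198),17)"
```

```text
shift [0.0002 0.0593 0.0016] turn [-0.0003  0.0004 -0.001 ] t 3.225 F [ 1.16  0.72 -0.03] w 0.08552533997627157
```

View pics/w3.png

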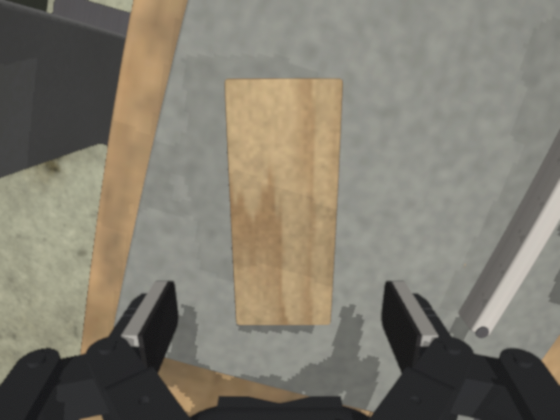

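Call:
step_arm --xyz '[[0,0.03,0],[0,0.059,0],[0,0.059,0]]' --rotation '[[0,0,0],[0,0,0],[0,0,0]]'

```text
clock: 3.6
tcp_pos: [0.4828, 0.0346, 0.1976]
orientation: [-1.558, -0.231, 0.236]
contact_force: [0.1, -0.4, 0.4]
grip_width: 0.0858
```

Call:
step_arm --xyz '[[0,0,0],[0,0,0],[0,0,0],[0,0,0],[0,0,0],[0,0,0],[0,0,0],[0,0,0]]' --rotation '[[0,0,0],[0,0,0],[0,0,0],[0,0,0],[0,0,0],[0,0,0],[0,0,0],[0,0,0]]' --grip 1.0 --force 25

```text
clock: 4.6
tcp_pos: [0.483, 0.0347, 0.1978]
orientation: [-1.558, -0.232, 0.235]
contact_force: [-0.7, 0.5, 6.3]
grip_width: 0.0443
```

```bash
python3 -c "
from h import *
snap('wrist','pics/w4.png')
plan((.563,.1214,.198),-1.6)"
```

```text
shift [ 0.3397 -0.0012  0.1983] turn [-1.000e-04  2.072e-01 -1.300e-03] t 4.65 F [-0.22 -0.09  6.68] w 0.04461664989866327
```

View pics/w4.png

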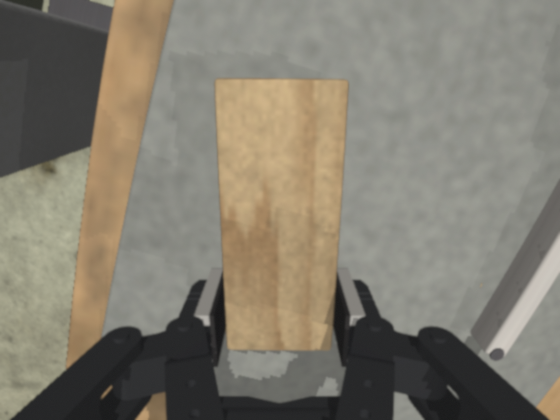

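Call:
step_arm --xyz '[[0.03,0,0.02],[0.07,0,0.04],[0.11,0,0.065],[0.16,0,0.09],[0.2,0,0.115],[0.24,0,0.14],[0.28,0,0.165],[0.32,0,0.19],[0.34,0,0.198],[0.34,0,0.198]]' --rotation '[[0,0.03,0],[0,0.06,0],[0,0.09,0],[0,0.12,0],[0,0.15,0],[0,0.18,0],[0,0.207,0],[0,0.207,0],[0,0.207,0],[0,0.207,0]]'

```text
clock: 5.9
tcp_pos: [0.5635, 0.1217, 0.1979]
orientation: [-1.571, 0.022, -0.02]
contact_force: [-0.3, -0.6, 5.2]
grip_width: 0.0444
```

```bash
python3 -c "
from h import *
o,g=snap('wrist','pics/w5.png');np.save('w5.npy',dict(o=o,g=g),allow_pickle=True)
snap('top','pics/t5.png')
plan((.573,.1314,.198),-1.6)"
```

```text
shift [ 0.0311 -0.0004  0.0336] turn [-0.0002  0.0003 -0.0007] t 6.0 F [0.89 0.4  3.18] w 0.044253974495936856
```

View pics/w5.png

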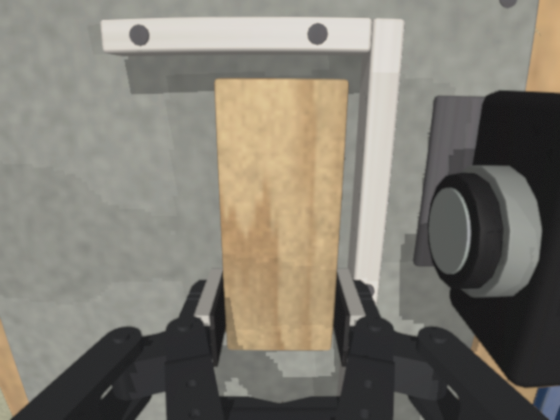

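```bash
python3 -c "
from h import *
a=cv2.imread('pics/w5.png'); cv2.imwrite('pics/z4.png',cv2.resize(a[10:160,280:430],None,fx=4,fy=4,interpolation=cv2.INTER_CUBIC))
cv2.imwrite('pics/z5.png',cv2.resize(a[160:310,280:430],None,fx=4,fy=4,interpolation=cv2.INTER_CUBIC))
D=np.load('w5.npy',allow_pickle=True).item();o,g=D['o'],D['g']
s=onz(g,[[215,80],[348,80],[336.5,280],[221,280]],.041,o);b=onz(g,[[371,50],[104,51],[357,270]],.024,o)
print(s.round(4),b.round(4))
"
```

```text
[[0.5436 0.2074 0.041 ]
 [0.5877 0.2062 0.041 ]
 [0.5855 0.1313 0.041 ]
 [0.5398 0.1325 0.041 ]] [[0.599  0.2168 0.024 ]
 [0.4997 0.22   0.024 ]
 [0.5973 0.1261 0.024 ]]
```

View pics/z4.png

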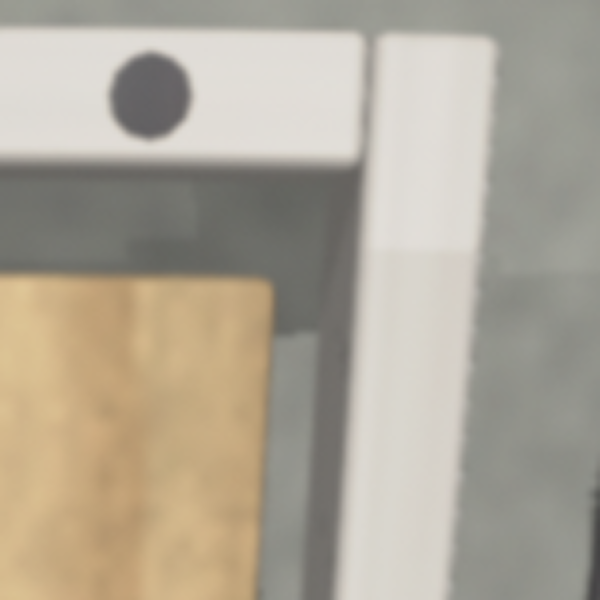

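View pics/z5.png

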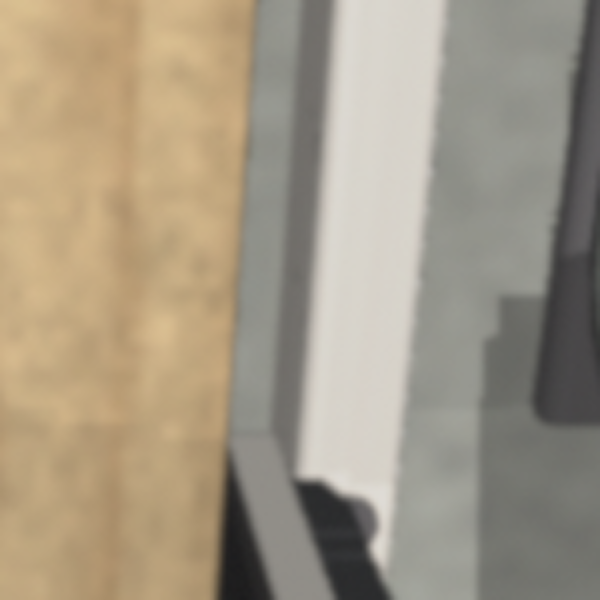

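Call:
step_arm --xyz '[[0.007,0,0.007],[0.014,0,0.015],[0.02,0,0.022],[0.025,0,0.028],[0.027,0,0.03],[0.027,0,0.03]]' --rotation '[[0,0,0],[0,0,0],[0,0,0],[0,0,0],[0,0,0],[0,0,0]]'

```text
clock: 6.75
tcp_pos: [0.5715, 0.1294, 0.1979]
orientation: [-1.572, 0.024, -0.02]
contact_force: [-1.4, -2.7, 7.8]
grip_width: 0.0442
```

Call:
step_arm --xyz '[[0,0,0.003],[0,0,0.005],[0,0,0.007],[0,0,0.009]]' --rotation '[[0,0,0],[0,0,0],[0,0,0],[0,0,0]]'

```text
clock: 7.25
tcp_pos: [0.5717, 0.1312, 0.1979]
orientation: [-1.573, 0.025, -0.021]
contact_force: [0.4, -3.2, 5.7]
grip_width: 0.0442
```

Call:
step_arm --xyz '[[0,0,0.003],[0,0,0.006],[0,0,0.009],[0,0,0.009]]' --rotation '[[0,0,0],[0,0,0],[0,0,0],[0,0,0]]'

```text
clock: 7.75
tcp_pos: [0.5718, 0.1321, 0.1979]
orientation: [-1.576, 0.026, -0.021]
contact_force: [-0.8, -5.3, 7.6]
grip_width: 0.0445
```

Call:
step_arm --xyz '[[0.003,0,0.0],[0.006,0,0.0],[0.009,0,0.0],[0.009,0,0.0]]' --rotation '[[0,0,0],[0,0,0],[0,0,0],[0,0,0]]'

```text
clock: 8.25
tcp_pos: [0.5733, 0.1322, 0.1979]
orientation: [-1.577, 0.028, -0.018]
contact_force: [-5.5, -0.3, 10.5]
grip_width: 0.0441
```

Call:
step_arm --xyz '[[0.004,0,0.003],[0.008,0,0.006],[0.012,0,0.01],[0.012,0,0.01]]' --rotation '[[0,0,0],[0,0,0],[0,0,0],[0,0,0]]'

```text
clock: 8.75
tcp_pos: [0.5751, 0.1332, 0.1978]
orientation: [-1.583, 0.033, -0.014]
contact_force: [-9.9, -6.7, 17.6]
grip_width: 0.0442
```

```bash
python3 -c "
from h import *
o,g=snap('wrist','pics/w6.png');np.save('w6.npy',dict(o=o,g=g),allow_pickle=True)
a=cv2.imread('pics/w6.png'); cv2.imwrite('pics/z6.png',cv2.resize(a[20:170,280:430],None,fx=4,fy=4,interpolation=cv2.INTER_CUBIC))
cv2.imwrite('pics/z7.png',cv2.resize(a,(800,600)))
"
```

```text
(no output)
```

View pics/z7.png

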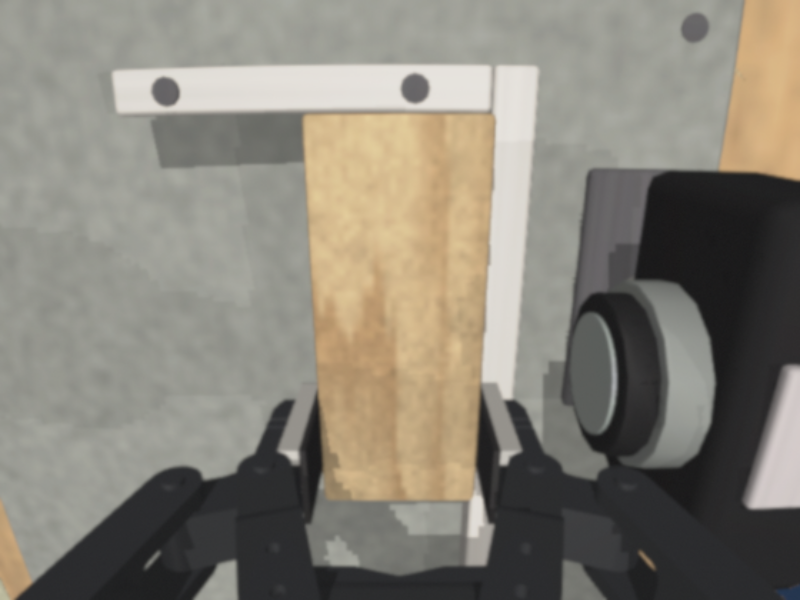

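View pics/z6.png

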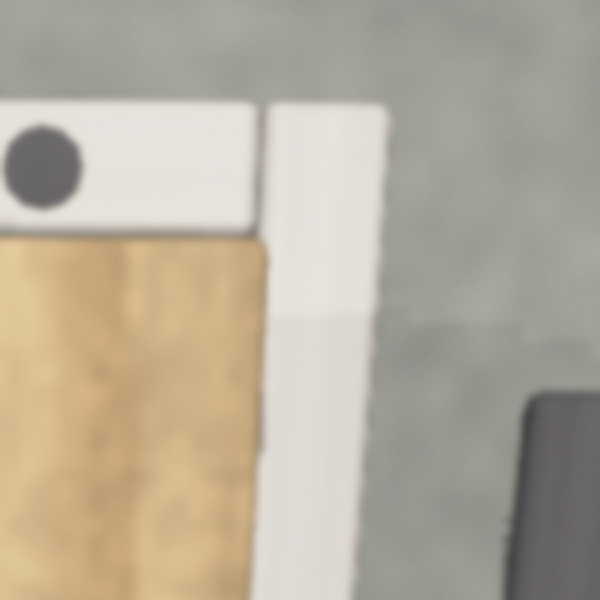

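```bash
python3 -c "
from h import *
D=np.load('w6.npy',allow_pickle=True).item();o,g=D['o'],D['g']
print(onz(g,[[416,262],[416,220],[425,325]],.062,o), o['tcp_pos'])
A=np.array
s=onz(g,A([[303,115],[495,115],[472,500],[325,500]])*.7-.15,.041,o);print(s.round(4),s.mean(0))
b=onz(g,A([[491,112],[115,114],[470,535]])*.7-.15,.024,o);print(b.round(4))
"
```

```text
[[0.61801924 0.15945135 0.062     ]
 [0.61652842 0.17413754 0.062     ]
 [0.62396486 0.13437683 0.062     ]] [0.5750807  0.13315885 0.19783475]
[[0.5529 0.217  0.041 ]
 [0.5971 0.2156 0.041 ]
 [0.5937 0.1064 0.041 ]
 [0.5493 0.1073 0.041 ]] [0.5732603  0.16156928 0.041     ]
[[0.5988 0.2163 0.024 ]
 [0.4988 0.2199 0.024 ]
 [0.5957 0.0758 0.024 ]]
```

Call:
step_arm --xyz '[[0,0,0],[0,0,0],[0,0,0],[0,0,0],[0,0,0]]' --rotation '[[0,0,0],[0,0,0],[0,0,0],[0,0,0],[0,0,0]]' --grip 0.37

```text
clock: 9.43
tcp_pos: [0.5736, 0.1328, 0.1969]
orientation: [-1.584, 0.036, -0.011]
contact_force: [-6.1, -2.2, 1.7]
grip_width: 0.0539
```

```bash
python3 -c "
from h import *
plan((.573,.131,.34),-1.6)
snap('wrist','pics/w7.png')
"
```

```text
shift [-0.0094 -0.4768 -0.0125] turn [ 0.0088 -0.0015 -0.01  ] t 9.425 F [-6.13 -2.23  1.7 ] w 0.05392350553155633
```

View pics/w7.png

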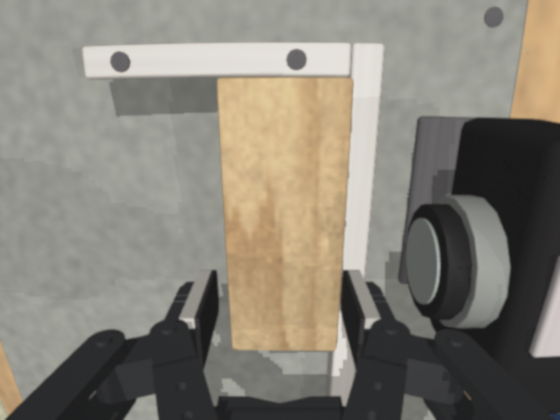

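Call:
step_arm --xyz '[[-0.005,0,0],[-0.01,0,0],[-0.012,0,0]]' --rotation '[[0.009,0,-0.01],[0.009,0,-0.01],[0.009,0,-0.01]]'

```text
clock: 9.85
tcp_pos: [0.5703, 0.1329, 0.1971]
orientation: [-1.57, 0.023, -0.024]
contact_force: [-0.1, -1.0, 0.2]
grip_width: 0.0539
```

```bash
python3 -c "
from h import *
plan((.571,.131,.34),-1.6)
snap('wrist','pics/w8.png')
"
```

```text
shift [ 0.0028 -0.4764 -0.0059] turn [-0.0004 -0.0016  0.0004] t 9.85 F [-0.07 -0.99  0.15] w 0.053852199808299625
```

View pics/w8.png

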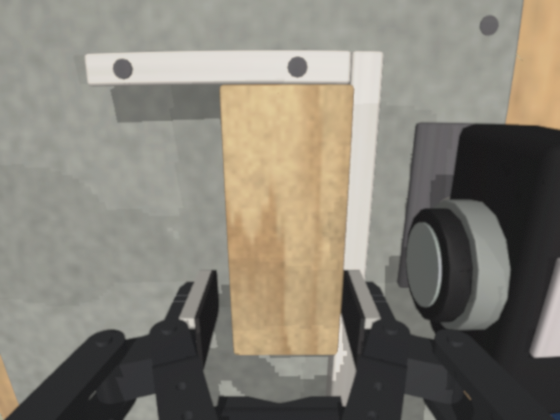

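Call:
step_arm --xyz '[[0,-0.03,0],[0,-0.1,0],[0,-0.25,0],[0,-0.4,0],[0,-0.5,-0.05],[0,-0.5,-0.1]]' --rotation '[[0,0,0],[0,0,0],[0,0,0],[0,0,0],[0,0,0],[0,0,0]]'

```text
clock: 10.65
tcp_pos: [0.5701, 0.1033, 0.3515]
orientation: [-1.568, 0.017, -0.029]
contact_force: [0.7, -0.1, -0.6]
grip_width: 0.0537
```

```bash
python3 -c "
from h import *
o,g=snap('wrist','pics/w9.png');np.save('w9.npy',dict(o=o,g=g),allow_pickle=True)
a=cv2.imread('pics/w9.png')
cv2.imwrite('pics/z9.png',cv2.resize(a[60:300,180:460],None,fx=2.5,fy=2.5,interpolation=cv2.INTER_CUBIC))
"
```

```text
(no output)
```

View pics/z9.png

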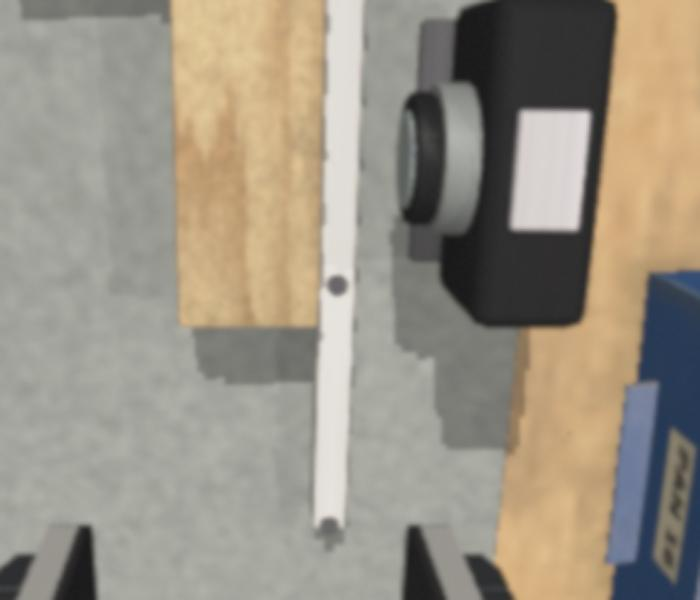

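```bash
python3 -c "
from h import *
a=cv2.imread('pics/w9.png')
cv2.imwrite('pics/z9.png',cv2.resize(a[0:200,180:400],None,fx=3,fy=3,interpolation=cv2.INTER_CUBIC))
"
```

```text
(no output)
```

View pics/z9.png

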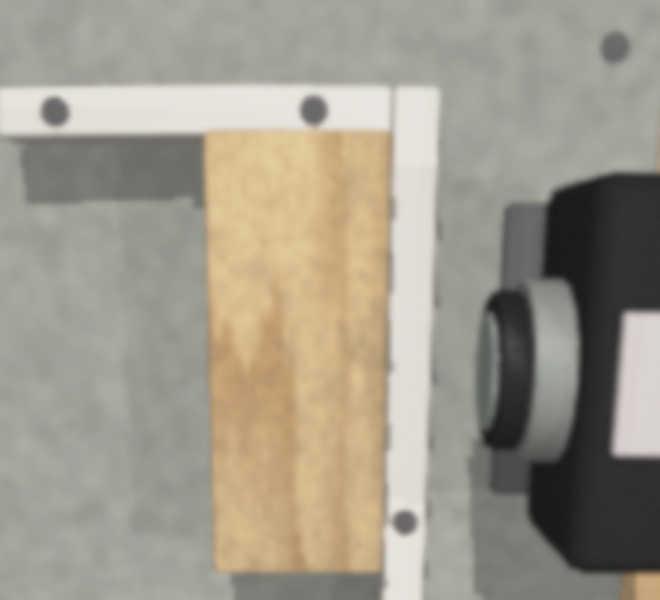

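```bash
python3 -c "
from h import *
A=np.array
D=np.load('w9.npy',allow_pickle=True).item();o,g=D['o'],D['g']
s=onz(g,A([[204,130],[391,130],[382,572],[216,572]])/3+[180,0]-.3,.041,o)
b=onz(g,np.vstack([A([[0,137],[391,86],[440,88]])/3+[180,0]-.3, A([[313,528],[345,528]])/2.5+[180,60]-.3]),.024,o)
print(s.round(4),s.mean(0).round(4),'\n',b.round(4))
e=b[4]-b[2]; yaw=np.arctan2(e[0],-e[1]); yaw=-yaw if 0 else yaw
d=-e[:2]/np.linalg.norm(e[:2]); X=A([d[1],-d[0]]); print('yaw',np.arctan2(X[1],X[0]))
corner_out=b[2][:2]; c=corner_out-12e-3*X-12e-3*d; print('corner',c)
q=s.mean(0)[:2]-c; print('sample in stop', q@X,q@d)
v=s[0]+s[1]-s[2]-s[3]; print('yaw s',np.arctan2(-v[0],v[1]))
"
```

```text
[[0.5526 0.217  0.041 ]
 [0.5971 0.2157 0.041 ]
 [0.5941 0.1062 0.041 ]
 [0.5498 0.1076 0.041 ]] [0.5734 0.1617 0.041 ] 
 [[0.4996 0.2193 0.024 ]
 [0.5987 0.2279 0.024 ]
 [0.611  0.2272 0.024 ]
 [0.5931 0.0246 0.024 ]
 [0.6049 0.0241 0.024 ]]
yaw -0.030123367728498184
corner [0.59867402 0.2155539 ]
sample in stop -0.023621278675296516 -0.054626594481767404
yaw s -0.02642625978581958
```

```bash
python3 -c "
from h import *
plan((.456,-.17,.34),-27)"
```

```text
shift [-0.3493  0.0299 -0.9126] turn [-2.000e-04  2.792e-01  2.600e-03] t 10.7 F [-0.21 -2.44 -1.39] w 0.053946210974531436
```

Call:
step_arm --xyz '[[-0.35,0.03,-0.91],[-0.35,0.03,-0.91],[-0.35,0.03,-0.91],[-0.35,0.03,-0.91],[-0.35,0.03,-0.91],[-0.35,0.03,-0.91],[-0.35,0.03,-0.91]]' --rotation '[[0,0.28,0],[0,0.28,0],[0,0.28,0],[0,0.28,0],[0,0.28,0],[0,0.28,0],[0,0.28,0]]' --grip 1.0

```text
clock: 11.58
tcp_pos: [0.4559, -0.1685, 0.3397]
orientation: [-1.538, 0.367, -0.373]
contact_force: [0.1, -0.1, -0.1]
grip_width: -0.0001
```

```bash
python3 -c "
from h import *
o,g=snap('wrist','pics/k1.png');np.save('k1.npy',dict(o=o,g=g),allow_pickle=True)
hsv=cv2.cvtColor(g['pixels'],cv2.COLOR_RGB2HSV)
om=((hsv[...,0]<14)&(hsv[...,1]>200)&(hsv[...,2]>150)).astype(np.uint8)
c=max(cv2.findContours(om,0,2)[0],key=cv2.contourArea); e=cv2.fitEllipse(c); print(e)
for z in(.061,.067,.073): print(onz(g,[e[0]],z,o))
print(o['qvel'].round(3))
"
```

```text
((314.9049072265625, 281.3053894042969), (48.79838943481445, 55.629547119140625), 71.65438842773438)
[[ 0.45328111 -0.23566779  0.061     ]]
[[ 0.45425165 -0.23225651  0.067     ]]
[[ 0.4552222  -0.22884524  0.073     ]]
[-0.022  0.001 -0.016 -0.006 -0.    -0.002  0.   ]
```

View pics/k1.png

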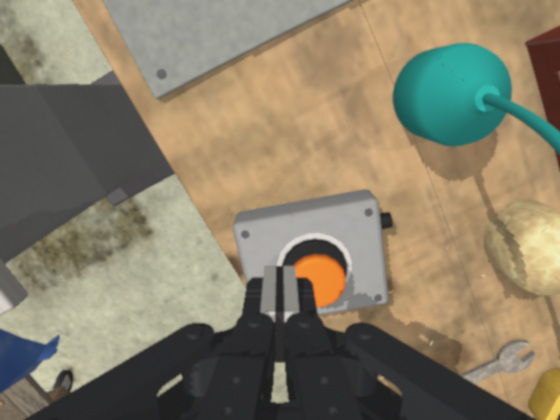

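```bash
python3 -c "
from h import *
plan((.455,-.2355,.26),-27)"
```

```text
shift [ 0.0976  0.2658 -0.2031] turn [-0.0012  0.0004  0.0021] t 11.625 F [0.21 0.16 0.14] w 0.00011045853561879097
```

Call:
step_arm --xyz '[[0.098,0,-0.203],[0.098,0,-0.203],[0.098,0.1,-0.203],[0.098,0.2,-0.203],[0.098,0.25,-0.203],[0.098,0.266,-0.203],[0.098,0.266,-0.203]]' --rotation '[[0,0,0],[0,0,0],[0,0,0],[0,0,0],[0,0,0],[0,0,0],[0,0,0]]'

```text
clock: 12.5
tcp_pos: [0.4556, -0.2352, 0.2603]
orientation: [-1.538, 0.365, -0.372]
contact_force: [0.0, 0.5, 0.3]
grip_width: -0.0001
```

```bash
python3 -c "
from h import *
snap('wrist','pics/k2.png');snap('scene','pics/k2s.png')
a=cv2.imread('pics/k2s.png'); b=cv2.imread('pics/k2.png')
cv2.imwrite('pics/k2c.png',np.hstack([cv2.resize(a[140:260,270:420],(500,400)),b[:400,130:430]]))
plan((.455,-.2355,.25),-27)"
```

```text
shift [-0.002   0.0361 -0.0009] turn [-0.0013  0.0005  0.0031] t 12.6 F [ 0.39  0.13 -0.46] w 0.0001435233252283792
```

View pics/k2c.png

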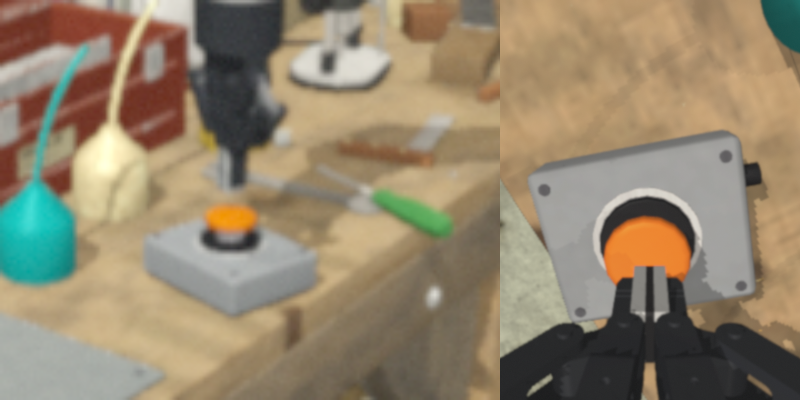

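Call:
step_arm --xyz '[[0,0.02,0],[0,0.036,0],[0,0.04,0],[0,0.044,0]]' --rotation '[[0,0,0],[0,0,0],[0,0,0],[0,0,0]]'

```text
clock: 13.1
tcp_pos: [0.4557, -0.2355, 0.2475]
orientation: [-1.538, 0.365, -0.373]
contact_force: [0.5, -0.2, 0.1]
grip_width: 0.0002
```

Call:
step_arm --xyz '[[0,0.004,0],[0,0.008,0],[0,0.01,0]]' --rotation '[[0,0,0],[0,0,0],[0,0,0]]'

```text
clock: 13.48
tcp_pos: [0.4557, -0.2356, 0.2444]
orientation: [-1.538, 0.365, -0.373]
contact_force: [0.1, 0.4, 0.4]
grip_width: 0.0002
```

Call:
step_arm --xyz '[[0,0.004,0],[0,0.008,0],[0,0.01,0]]' --rotation '[[0,0,0],[0,0,0],[0,0,0]]'

```text
clock: 13.85
tcp_pos: [0.4557, -0.2355, 0.2413]
orientation: [-1.538, 0.365, -0.373]
contact_force: [-0.5, -0.7, -0.4]
grip_width: 0.0
```

Call:
step_arm --xyz '[[0,0.004,0],[0,0.008,0],[0,0.01,0]]' --rotation '[[0,0,0],[0,0,0],[0,0,0]]'

```text
clock: 14.22
tcp_pos: [0.4557, -0.2356, 0.2384]
orientation: [-1.538, 0.365, -0.373]
contact_force: [-0.6, 0.4, 2.0]
grip_width: 0.0
```

Call:
step_arm --xyz '[[0,0.004,0],[0,0.008,0],[0,0.01,0]]' --rotation '[[0,0,0],[0,0,0],[0,0,0]]'

```text
clock: 14.6
tcp_pos: [0.4558, -0.2356, 0.2354]
orientation: [-1.538, 0.365, -0.373]
contact_force: [-0.7, 0.6, 3.8]
grip_width: 0.0002
```

Call:
step_arm --xyz '[[0,0.004,0],[0,0.006,0],[0,0.006,0]]' --rotation '[[0,0,0],[0,0,0],[0,0,0]]'

```text
clock: 14.98
tcp_pos: [0.4558, -0.2356, 0.2341]
orientation: [-1.539, 0.365, -0.373]
contact_force: [-2.9, 1.7, 9.1]
grip_width: -0.0003
```

Call:
step_arm --xyz '[[0,0.001,0],[0,0.001,0],[0,0.001,0]]' --rotation '[[0,0,0],[0,0,0],[0,0,0]]'

```text
clock: 15.35
tcp_pos: [0.4558, -0.2355, 0.2344]
orientation: [-1.539, 0.365, -0.373]
contact_force: [-3.7, 1.3, 10.0]
grip_width: -0.0002
```

```bash
python3 -c "
from h import *
for i in range(3): 
  o=r.get_obs(); print(o['clock'],o['contact_force'],o['tcp_pos'])
"
```

```text
15.35 [-3.74084498  1.28836557 10.02334507] [ 0.45582709 -0.23551981  0.23436352]
15.35 [-3.74084498  1.28836557 10.02334507] [ 0.45582709 -0.23551981  0.23436352]
15.35 [-3.74084498  1.28836557 10.02334507] [ 0.45582709 -0.23551981  0.23436352]
```

Call:
step_arm --xyz '[[0,-0.002,0],[0,-0.002,0],[0,-0.002,0]]' --rotation '[[0,0,0],[0,0,0],[0,0,0]]'

```text
clock: 15.72
tcp_pos: [0.4558, -0.2355, 0.2349]
orientation: [-1.539, 0.365, -0.373]
contact_force: [-0.8, 0.8, 4.5]
grip_width: 0.0002
```

Call:
step_arm --xyz '[[0,0.0015,0],[0,0.0015,0],[0,0.0015,0]]' --rotation '[[0,0,0],[0,0,0],[0,0,0]]'

```text
clock: 16.1
tcp_pos: [0.4558, -0.2355, 0.2345]
orientation: [-1.539, 0.365, -0.373]
contact_force: [-1.3, 0.5, 5.4]
grip_width: 0.0003
```

Call:
step_arm --xyz '[[0,0.001,0],[0,0.001,0],[0,0.001,0],[0,0.001,0]]' --rotation '[[0,0,0],[0,0,0],[0,0,0],[0,0,0]]'

```text
clock: 16.6
tcp_pos: [0.4559, -0.2355, 0.2345]
orientation: [-1.539, 0.365, -0.373]
contact_force: [-2.0, 0.3, 7.6]
grip_width: 0.0001
```

Call:
step_arm --xyz '[[0,0.001,0],[0,0.001,0],[0,0.001,0],[0,0.001,0],[0,0.001,0],[0,0.001,0],[0,0.001,0],[0,0.001,0],[0,0.001,0],[0,0.001,0],[0,0.001,0],[0,0.001,0]]' --rotation '[[0,0,0],[0,0,0],[0,0,0],[0,0,0],[0,0,0],[0,0,0],[0,0,0],[0,0,0],[0,0,0],[0,0,0],[0,0,0],[0,0,0]]'

```text
clock: 18.1
tcp_pos: [0.4559, -0.2355, 0.2344]
orientation: [-1.539, 0.365, -0.373]
contact_force: [-2.8, 0.7, 8.1]
grip_width: 0.0003
```

Call:
step_arm --xyz '[[0,0.006,0],[0,0.012,0],[0,0.018,0],[0,0.021,0],[0,0.021,0],[0,0.021,0]]' --rotation '[[0,0,0],[0,0,0],[0,0,0],[0,0,0],[0,0,0],[0,0,0]]'

```text
clock: 18.85
tcp_pos: [0.456, -0.2354, 0.2293]
orientation: [-1.539, 0.365, -0.373]
contact_force: [-5.0, 3.0, 18.3]
grip_width: -0.0
```

Call:
step_arm --xyz '[[0,-0.02,0],[0,-0.05,0],[0,-0.1,0],[0,-0.2,0],[0,-0.3,0],[0,-0.4,0],[0,-0.4,0]]' --rotation '[[0,0,0],[0,0,0],[0,0,0],[0,0,0],[0,0,0],[0,0,0],[0,0,0]]'

```text
clock: 19.73
tcp_pos: [0.4562, -0.2355, 0.352]
orientation: [-1.54, 0.361, -0.377]
contact_force: [-0.9, 0.3, 0.1]
grip_width: 0.0002
```

```bash
python3 -c "
from h import *
o,g=snap('top','pics/e1.png');snap('scene','pics/e1s.png');np.save('e1.npy',dict(g=g),allow_pickle=True)
a=cv2.imread('pics/e1.png'); b=cv2.imread('pics/e1s.png')
cv2.imwrite('pics/e1c.png',np.hstack([cv2.resize(a[145:285,140:430],(580,280)),cv2.resize(b[140:300,160:380],(220,160)).repeat(1,0) if 0 else cv2.resize(b[140:300,160:380],(220,280))]))
cv2.imwrite('pics/e2.png',cv2.resize(a[150:250,150:270],None,fx=6,fy=6,interpolation=cv2.INTER_CUBIC))
plan((.57,.1,.35),-1.6)"
```

```text
shift [-0.166  -0.002   1.1695] turn [ 0.0003 -0.282   0.0034] t 19.825 F [ 0.26 -0.28 -0.75] w 2.0821971186930136e-06
```

View pics/e1c.png

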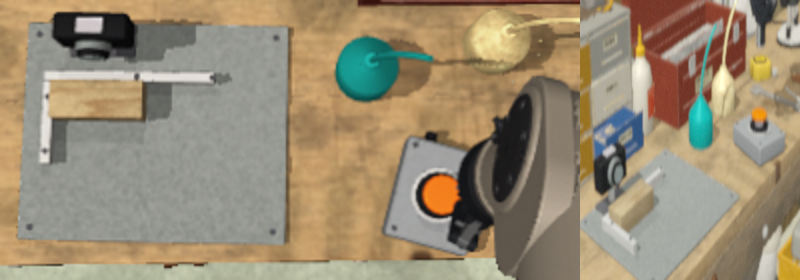

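View pics/e2.png

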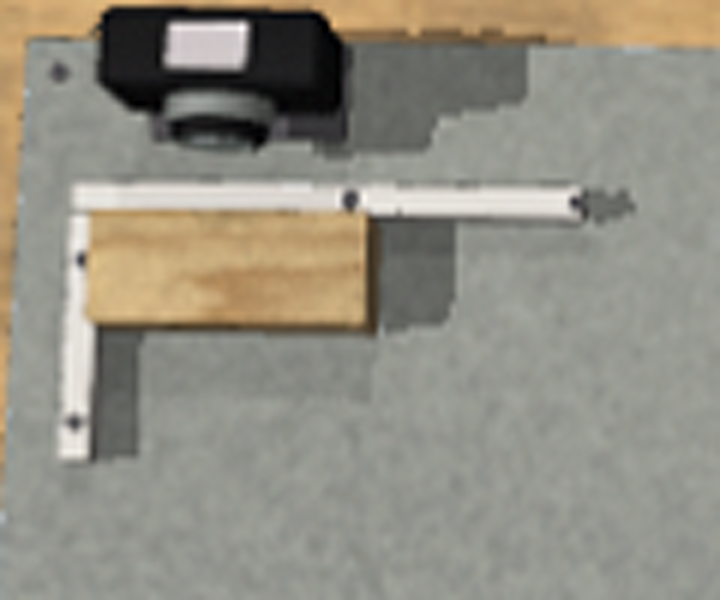

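```bash
python3 -c "
from h import *
o=r.get_obs(); print(o['contact_force'],o['qvel'].round(3)); print(r.hand_in())"
```

```text
[ 0.26289936 -0.27844385 -0.75197745] [-0.001  0.019  0.001  0.017  0.002 -0.002 -0.003]
the job is handed in; nothing more can be done
None
```

I slid the sample along the board into the corner of the stop and pressed the key to its first click and then fully down. I handed in at about 19.8 s with the arm clear of everything; the hand-in gave no verdict.

- **Sample:** I gripped it lightly and slid it until it met both bars. After release it measured (-23.6, -54.6) mm in the stop's frame, against a nominal (-22.5, -55), and about 0.004 rad off square. The last top view still shows it flush.
- **First click:** the final hold was about 2 s at 7.6–8.1 N, with no further travel. While I was feeling for the click, the force briefly read 9–10 N, right at the edge of the second stage, so I backed off and held again lower. The tool had not moved down at that point.
- **Full press:** the key went a further 5.1 mm down at 18 N, then I let it come up.
- **End state:** the last views show the key up and both oil cans upright.

One thing did not go cleanly. When I opened the gripper at the stop there was a 6 N sideways contact, with a cause I couldn't see. I moved 3 mm away before lifting, and the position above was measured after that.

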